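# Spot under the probe, then hold the reference gate ajar

### The arm

A 6-joint arm with a two-finger parallel gripper is mounted at the origin on the work surface. World frame = base frame: x ahead of the robot, y to its left, z up, the work surface at z = 0. Lengths are in m, angles in rad, forces in N, time in s.
With the tool pointing down it reaches from about 0.275 to 0.725 m from the base axis. Payload 5.6 kg.
Tool frame: the origin (TCP) lies between the finger pads; the fingertips stand 17 mm ahead of it and the grasp point (between the pads) lies 2 mm behind it; z points along the fingers, x is the direction in which the jaws open and shut, and the axes are right-handed (so a half turn about z gives the same grasp; the last joint's range is limited). The gripper opens to 85 mm and grips with 20 to 120 N. Pads are 22 mm wide; open, the fingers measure 114 mm over their backs; the gripper's body (76 mm by 85 mm) begins 54 mm behind the grasp point. The pads swing forward as they close: fully open they stand 13 mm farther back than shut.
Start: joints at [-0.88, 0.255, 0.108, 0, -1.424, -0.285], TCP at [0.217, -0.505, 0.248] pointing down, gripper open.
Joint ranges: [-2.95, 2.95], [-1.21, 1.97], [-1.09, 1.5], [-2.87, 1.71], [-2.94, -0.07], [-3.05, 3.05]. Speed limits (rad/s): [2.57, 2.57, 3.14, 3.14, 3.14, 3.14].

### API

Orientations are given as a unit quaternion [x, y, z, w].
In Python, from cell import robot gives the robot as it stands.
- The arm moves only by the tool carry_out, never from a script. Its argument "targets" is a list that holds one entry, the list of rows, each a list of 5 numbers: the shift along the tool's x, y, z in m, then the turn about the tool's z in rad, then the finger opening in m, from 0 to 0.0854. In form: [[[dx, dy, dz, yaw, jaw], ...]]. A call has 1 to 12 rows; each row shifts and turns the commanded pose from where the row before left it, along the tool's axes as they then stand; what a row does not reach is not made up. A row lasts 1/12 s, in which the tool goes at most 41.7 mm and 7.16 degrees, less where a joint would pass 70% of its speed; a pose out of reach is approached as far as the arm can. A call is refused whole if a number of a shift passes 0.0417 or a number of a turn 0.125, either way. A call with a gripper value outside its range is refused whole. The fingers move at their own pace and stop on an object; "grip_force" is the grip in N (left out, the last holds). Time passes only in rows, so rows that do not move let the fingers close. It gives the time, the measured TCP pose, the force and the opening at its end, in the units of the state.
- robot.observe(): the state, without advancing time (a new reading comes with each control period).
- robot.read_camera(name): name is "scene" or "side" or "wrist"; returns a dict with "pixels" (400x640x3 uint8, blue, green, red), "range_z" (400x640 float32, m along the optical axis (not along the pixel's ray), 0 where there is no reading), "fov_y" (degrees; the focal length in pixels is half the picture's height over the tangent of half this angle, whatever the lens; pixels are square), "cx", "cy" (the principal point, pixels), "eye" and "orientation" of the camera in the world; the wrist camera has in their place "hand_eye" (4x4, takes a point from camera to tool coordinates, whose origin is the TCP and whose axes are the tool frame's). Camera axes: x right, y down, z forward; pixel columns grow to the right and rows downward; lengths in m; the calibration is good to about 2 mm. A picture is of the moment at which its call begins: read the wrist's pose just before it.
- robot.job_done(): hands the job in, once; it reports no verdict.
The state is a dict: "time": time; "qpos": joint angles; "joint_vel": joint speeds; "effort": joint torques, N m; "tcp_pos": TCP position; "ee_rot": TCP orientation; "wrist_force": force on the tool from outside, world axes, zero at the start; "ft_torque": the same for the moment, N m; "gripper_width": finger opening in m.
Only numpy, scipy, OpenCV 4.12 (cv2) and the standard library are available. Lean on these libraries where they do the work, as an engineer would, in place of code of your own. Each camera call takes 0.05 s, during which the arm holds its last target.

### The job

Get the lab table ready for a probe comparison. First slide the white sample plate along the table, without lifting it, until its red spot lies straight under the tip of the fixed probe needle, and leave it there, without knocking the needle. Then take the red knob of the gate's sagging bolt, lift the bolt over the bent keeper while drawing it back, pull the self-closing gate about a hand's breadth ajar and finish still gripping the knob, holding the gate still there so that I can reach the reference cups; leave the other things where they stand.

Things in the scene. Friction and masses are not known exactly. Their poses are not given: they have to be found in the camera images.
- plate: Loose white sample plate, 130 x 80 x 12 mm, about 0.35 kg, lying flat on the table. Origin: middle of its underside; x along its length. At its -x end stands a black upright grip fin; near its +x end is a red spot inside a blue disc.
- red_spot (a point): Centre of the red spot (16 mm across) on the plate's top, 40 mm from the plate's origin along plate +x, 12 mm above the table.
- plate_grip (a point): Middle of the black grip fin on the plate, 45 mm from the plate's origin along plate -x, 33 mm above the table. The fin is 36 mm long (plate x), 14 mm thick (plate y) and rises from 12 to 54 mm above the table: pinch it across its thickness (along plate y) from above.
- needle: Fixed steel probe needle in an orange-topped holder; nothing may knock it. Origin on the table straight below the tip. The taper is 6 mm thick from 35 to 55 mm up, the shank 12 mm from 55 to 105 mm, the orange holder 20 mm from 100 to 145 mm. An arm 127 to 143 mm up carries it from a column (160 mm) on an 80 x 80 x 20 mm foot centred at needle-frame (60, -130) mm; its -x side is free.
- needle_tip (a point): The needle's point, 35 mm above the table (23 mm above the plate's top).
- pen: Fixed low wire pen that holds the reference cups. Origin on the table under the middle of its front line; y along the front, x into the pen (200 mm deep, 300 mm wide, sides and back 105 mm high). The gate closes the front; it opens outward, to pen -x.
- gate (a joint): Opening angle of the green gate in rad, 0 shut, stop at 0.9. The hinge axis is vertical at the pen's +y end; seen from above the gate opens clockwise. A spring closes it: about 0.3 N m shut, 0.55 N m at 0.35 rad. Gate 222 mm from hinge axis to free stile, top 150 mm above the table; about 0.34 rad is a hand's breadth (75 mm) at the stile.
- gate_hinge (a point): Point on the gate's hinge axis, at pen (0, 118) mm, 150 mm above the table.
- gate_stile (a point): Top of the gate's free stile edge, 222 mm from the hinge axis; pen (0, -104) mm when shut.
- bolt_draw (a joint): How far the bolt is drawn back towards the hinge along the gate (pen +y when the gate is shut), in m: 0 shot home, 0.034 fully drawn (stop). The gate is free to swing when more than 0.024 is drawn. Friction about 1 N; it stays where it is left.
- bolt_lift (a joint): How far the bolt is lifted in its tall worn staples, in m: 0 sagging on its lowest rest, 0.022 at the upper stop. Its weight pulls it down. The bolt (12 mm rod, about 0.25 kg) has a turned-down nose at its latch end behind the keeper's bent-up lip: lifted less than 0.013 it catches on the lip after about 4 mm of draw. Once over (drawn over 0.024) it may sag again or stay lifted.
- keeper_lip (a point): Top edge of the brass keeper's bent lip on the latch post, pen (0, -134) mm, 152 mm above the table. The keeper's two cheeks rise to 185 mm, spanning 30 mm in pen x.
- knob: Red upright knob on the bolt: post 14 mm across, cap 20 mm across. Origin: on the post's axis 4 mm under the cap, 224 mm above the table when the bolt sags (cap top 10 mm higher); the post reaches down to the rod's top at 166 mm. At first near pen (0, -65) mm. Staples 202 mm high stand 30 mm (pen -y) and 100 mm (+y) from it; its two pen-x sides are free. Axes turn with the gate.
- ref_bowl: White bowl inside the pen, 100 mm across, 62 mm high; origin under its middle. Leave alone.
- ref_glass: Amber tumbler inside the pen, 66 mm across, 107 mm high; origin under its middle. Leave alone.
- bowl_a: White bowl on the table, 100 mm across, 62 mm high; origin under its middle. Leave alone.
- bowl_b: White bowl on the table between needle stand and pen, far side, 100 mm across, 62 mm high; origin under its middle. Leave alone.
- glass: Amber tumbler on the table, 66 mm across, 107 mm high; origin under its middle. Leave alone.
- canister: Grey jar with dark cap, 76 mm across, 120 mm high; origin under its middle. Leave alone.
- timer: Black timer, 60 x 75 x 28 mm, flat on the table; origin under its middle. Leave alone.
- spoon: Black-handled tasting spoon, about 200 mm long, lying flat on the table; origin under its middle, x along it. Leave alone.
Not all that is in view belongs to the job. Leave any pink look-alike of the plate alone.

How it is judged:
By the outcome, as a careful person would: the job done as asked, in the order asked, and still so for the second after the job is handed in, while the arm keeps its last pose, push and grip.
It also fails if it takes over 48 s, if anything falls off the work surface, if the arm or the gripper's body presses on something with over 40 N, if the wrist force passes 120 N, or if a joint passes its speed limit or range.

## Working session

There is one attempt and no reset: what is moved stays moved. The work goes in short steps, Python scripts to look and compute and a tool call to move; the robot and the scene stay as the last step left them, time stands still between calls to the robot, and variables do not carry over. Pictures are saved under pics/ and viewed, and the job is handed in when it is done.

Besides the shell and the picture viewer there is one more tool, called after "Emit:" in YAML: its name, and indented under it one key for each argument. carry_out: Moves the arm, as the interface text tells. Its arguments: {"type":"object","properties":{"targets":{"type":"array","items":{"type":"array","items":{"type":"array","items":{"type":"number"}}}},"grip_force":{"type":"number"}},"required":["targets"]}

```bash
ls; mkdir -p pics
cat > h.py <<'E'
import numpy as np, cv2
from scipy.spatial.transform import Rotation as R
from cell import robot
def cam(n):
    s=robot.observe(); c=robot.read_camera(n); 
    f=200/np.tan(np.radians(c['fov_y'])/2)
    if 'hand_eye' in c:
        T=np.eye(4);T[:3,:3]=R.from_quat(s['ee_rot']).as_matrix();T[:3,3]=s['tcp_pos'];M=T@np.array(c['hand_eye'])
    else:
        M=np.eye(4);o=np.array(c['orientation']);M[:3,:3]=R.from_quat(o).as_matrix() if o.shape==(4,) else o;M[:3,3]=c['eye']
    c['M']=M;c['f']=f
    np.savez(f'{n}.npz',pixels=c['pixels'],z=c['range_z'],M=M,f=f,cx=c['cx'],cy=c['cy'])
    return c
def load(n): return np.load(f'{n}.npz')
def w(d,u,v,z=None):
    """pixel->world by depth (median 3x3), or on plane z"""
    r=np.array([(u-d['cx'])/d['f'],(v-d['cy'])/d['f'],1.])
    M=d['M']
    if z is None:
        zz=d['z'] if 'z' in d else d['range_z']
        k=zz[int(v)-1:int(v)+2,int(u)-1:int(u)+2];k=k[k>0];k=np.median(k) if len(k) else 0
        return (M@np.append(r*k,1))[:3]
    dr=M[:3,:3]@r; t=(z-M[2,3])/dr[2]; return M[:3,3]+t*dr
def proj(d,p):
    q=np.linalg.inv(d['M'])@np.append(p,1); return q[:2]/q[2]*d['f']+[d['cx'],d['cy']]
E
python3 - <<'E'
from h import *
print(robot.observe())
for n in ['scene','side','wrist']:
    c=cam(n); cv2.imwrite(f'pics/{n}0.png',c['pixels']); print(n,c['f'],c['M'].round(3).tolist())
E
```

```text
pics
{'time': 0.0, 'qpos': array([-8.80379867e-01,  2.55715640e-01,  1.06930860e-01, -4.52220838e-04,
       -1.42388019e+00, -2.84607198e-01]), 'joint_vel': array([ 1.81815618e-03,  9.42495506e-04, -1.83207147e-03,  1.78853714e-04,
        8.87641151e-05,  1.47111943e-03]), 'effort': array([ 2.27685603e-03, -3.86630452e+01,  2.37937510e+01,  5.36471352e+00,
       -6.19973012e-03, -5.59991136e-06]), 'tcp_pos': array([ 0.21697234, -0.50486445,  0.24738657]), 'ee_rot': array([ 5.50135539e-01,  8.35074826e-01,  4.88017121e-04, -8.27531717e-04]), 'wrist_force': array([ 1.11161252,  0.112242  , -0.10125012]), 'ft_torque': array([-0.010902  ,  0.05906886, -0.00829714]), 'gripper_width': 0.0853035729382917}
scene 491.7834523576513 [[-0.741, 0.566, -0.36, 1.057], [0.671, 0.635, -0.383, 0.493], [0.012, -0.525, -0.851, 1.319], [0.0, 0.0, 0.0, 1.0]]
side 420.22608728167774 [[0.877, -0.243, 0.414, -0.025], [-0.48, -0.447, 0.755, -1.135], [0.001, -0.861, -0.509, 0.879], [0.0, 0.0, 0.0, 1.0]]
wrist 310.55402835422757 [[-0.395, 0.883, 0.254, 0.153], [0.919, 0.379, 0.111, -0.533], [0.001, 0.277, -0.961, 0.372], [0.0, 0.0, 0.0, 1.0]]
```

View pics/scene0.png

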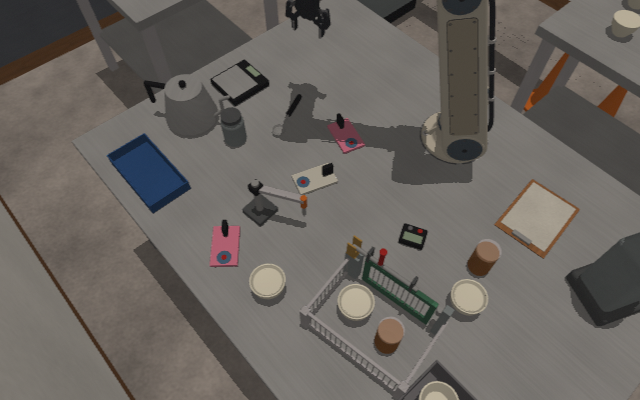

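View pics/side0.png

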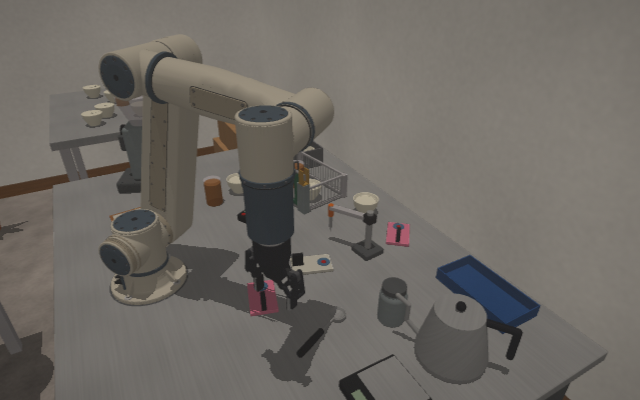

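View pics/wrist0.png

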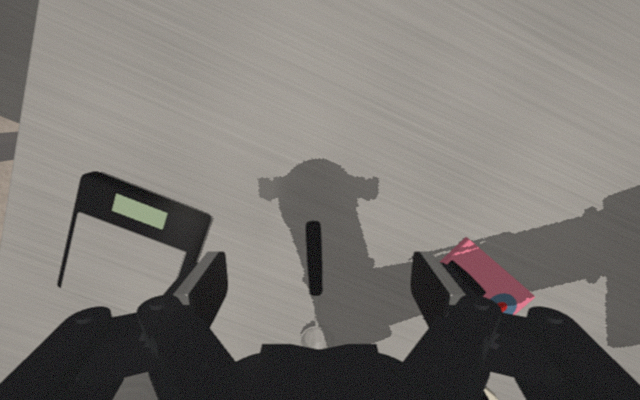

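Candidates for the plate in the scene picture are white (315,179), pink (347,135) and pink (225,245). The description says white, so I'll take the one at (315,179). The needle holder's orange top is at (304,200), the knob at (382,256). I'll check these in a close crop.

Run:
```python
from h import *
d=load('scene'); p=d['pixels']
cv2.imwrite('pics/c1.png',cv2.resize(p[150:250,230:350],None,fx=6,fy=6,interpolation=cv2.INTER_CUBIC))
cv2.imwrite('pics/c2.png',cv2.resize(p[225:335,335:455],None,fx=5,fy=5,interpolation=cv2.INTER_CUBIC))
d=load('side'); p=d['pixels']
cv2.imwrite('pics/c3.png',cv2.resize(p[150:270,240:400],None,fx=5,fy=5,interpolation=cv2.INTER_CUBIC))
```

```text
(no output)
```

View pics/c1.png

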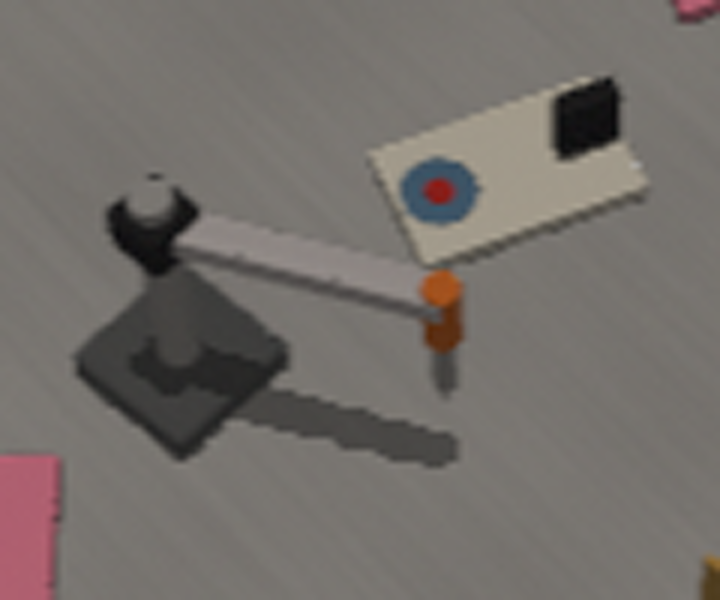

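View pics/c2.png

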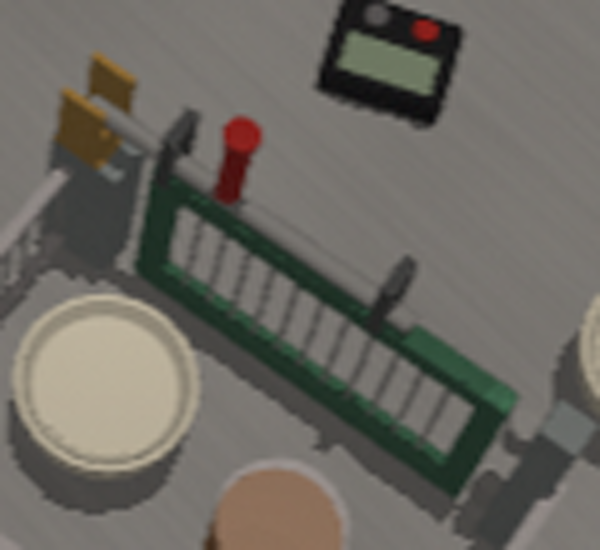

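View pics/c3.png

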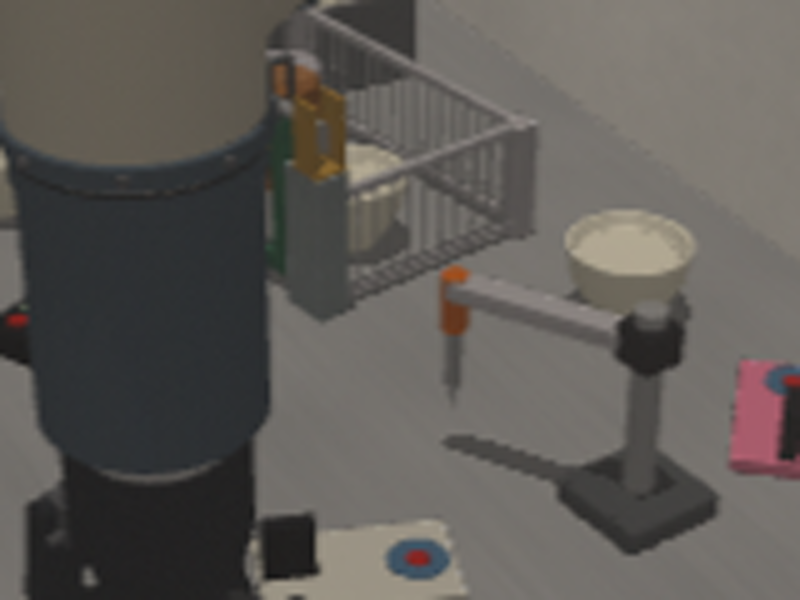

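Run:
```python
from h import *
d=load('scene'); s=load('side')
C=lambda x,y,ox,oy,k:(ox+(x+.5)/k-.5, oy+(y+.5)/k-.5)
def tri(a,b):
    A=[];y=[]
    for D,(u,v) in((d,a),(s,b)):
        r=D['M'][:3,:3]@np.array([(u-D['cx'])/D['f'],(v-D['cy'])/D['f'],1]);r/=np.linalg.norm(r)
        P=np.eye(3)-np.outer(r,r);A.append(P);y.append(P@D['M'][:3,3])
    return np.linalg.lstsq(np.vstack(A),np.hstack(y),rcond=None)[0]
tip=C(446,397,230,150,6); tips=C(454,404,240,150,5)
print('tip scene',w(d,*tip,.035),'side',w(s,*tips,.035),'tri',tri(tip,tips))
print('holder top',w(d,*C(441,288,230,150,6),.145), w(s,*C(454,275,240,150,5),.145))
print('spot',w(d,*C(439,191,230,150,6),.012),w(s,*C(418,558,240,150,5),.012))
for n,x,y,z in [('BL corner plate',371,153,.012),('bottom',428,264,.012),('right',648,186,.012),('fin top mid',588,94,.054)]:
    print(n,w(d,*C(x,y,230,150,6),z))
print('colfoot corners',[w(d,*C(x,y,230,150,6),.02)[:2].round(3).tolist() for x,y in((78,360),(183,455),(288,350))], 'col top',w(d,*C(153,198,230,150,6),.16))
K=C(242,133,335,225,5); print('knob cap top',w(d,*K,.234),w(d,*K))
# gate top hinge end/stile
for n,x,y,z in [('gate stile top',160,183,.150),('gate hinge top',512,400,.150),('staple1 top',188,115,.202),('staple2 top',405,262,.202),('keeper A',97,57,.185),('keeper A2',135,80,.185),('keeper B',63,92,.185),('keeperB2',118,128,.185)]:
    print(n,w(d,*C(x,y,335,225,5),z))
```

```text
tip scene [ 0.59701113 -0.08729727  0.035     ] side [ 0.60471416 -0.08706013  0.035     ] tri [ 0.60051858 -0.08792575  0.03725119]
holder top [ 0.59955919 -0.08375331  0.145     ] [ 0.5998558  -0.09151761  0.145     ]
spot [ 0.50872591 -0.19597431  0.012     ] [ 0.51237838 -0.19944329  0.012     ]
BL corner plate [ 0.51993362 -0.23887835  0.012     ]
bottom [ 0.54316821 -0.16487453  0.012     ]
right [ 0.42330756 -0.12419624  0.012     ]
fin top mid [ 0.42747172 -0.16825023  0.054     ]
colfoot corners [[0.717, -0.236], [0.712, -0.156], [0.634, -0.169]] col top [ 0.67396209 -0.20456742  0.16      ]
knob cap top [0.58955801 0.2066663  0.234     ] [0.59053307 0.20726402 0.23626545]
gate stile top [0.6058106 0.1761456 0.15     ]
gate hinge top [0.55838172 0.3762035  0.15      ]
staple1 top [0.5889297 0.1729941 0.202    ]
staple2 top [0.56629197 0.3000922  0.202     ]
keeper A [0.59339859 0.11292046 0.185     ]
keeper A2 [0.58802938 0.13564845 0.185     ]
keeper B [0.62053356 0.11585995 0.185     ]
keeperB2 [0.61370878 0.14947758 0.185     ]
```

The crops confirm the choice: the white plate has its blue/red spot at scene (303,181) and its fin at (328,167). The needle tip is at (304,216) and the knob cap at (383,251). I'll move over the fin with tool y along plate +x, so the camera is on the side away from the needle.

Emit:
carry_out:
  targets:
    - [[0.0227,0.0327,0,0,0.0854],[0.0227,0.0327,0,0,0.0854],[0.0227,0.0327,0,0,0.0854],[0.0227,0.0327,0,0,0.0854],[0.0227,0.0327,0,0,0.0854],[0.0227,0.0327,0,0,0.0854],[0.0227,0.0327,0,0,0.0854],[0.0227,0.0327,0,0,0.0854],[0.0227,0.0327,0,0,0.0854],[0.0227,0.0327,0,0,0.0854],[0,0,0,0,0.0854],[0,0,0,0,0.0854]]

```text
time: 1.15
tcp_pos: [0.4286, -0.1659, 0.2479]
ee_rot: [0.548, 0.836, -0.0, -0.0]
wrist_force: [-0.4, -0.5, 0.5]
gripper_width: 0.0856
```

Emit:
carry_out:
  targets:
    - [[0,0,0.01,0.12,0.0854],[0,0,0.01,0.12,0.0854],[0,0,0.01,0.12,0.0854],[0,0,0.01,0.12,0.0854],[0,0,0.01,0.12,0.0854],[0,0,0.01,0.12,0.0854],[0,0,0,0,0.0854],[0,0,0,0,0.0854],[0,0,0,0,0.0854]]

```text
time: 1.9
tcp_pos: [0.428, -0.1683, 0.1889]
ee_rot: [0.808, 0.589, 0.0, 0.0]
wrist_force: [0.3, 0.8, -0.4]
gripper_width: 0.0855
```

Run:
```python
from h import *
s=robot.observe(); print(s['time'],s['qpos'].round(3),s['tcp_pos'],s['ee_rot'])
for n in ['wrist','scene','side']:
    c=cam(n); cv2.imwrite(f'pics/{n}1.png',c['pixels'])
```

```text
1.9 [-0.032  0.105 -0.231  0.    -1.234 -1.85 ] [ 0.42797727 -0.16834945  0.18892819] [8.08249313e-01 5.88840277e-01 1.56420404e-04 3.88577242e-04]
```

View pics/wrist1.png

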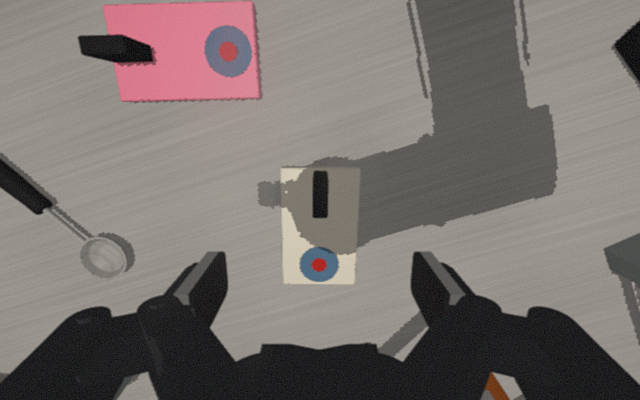

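Run:
```python
from h import *
d=load('wrist'); p=d['pixels']
cv2.imwrite('pics/c4.png',cv2.resize(p[150:300,260:380],None,fx=5,fy=5,interpolation=cv2.INTER_CUBIC))
print('TCP px',proj(d,robot.observe()['tcp_pos']))
```

```text
TCP px [319.16561965 274.00805259]
```

View pics/c4.png

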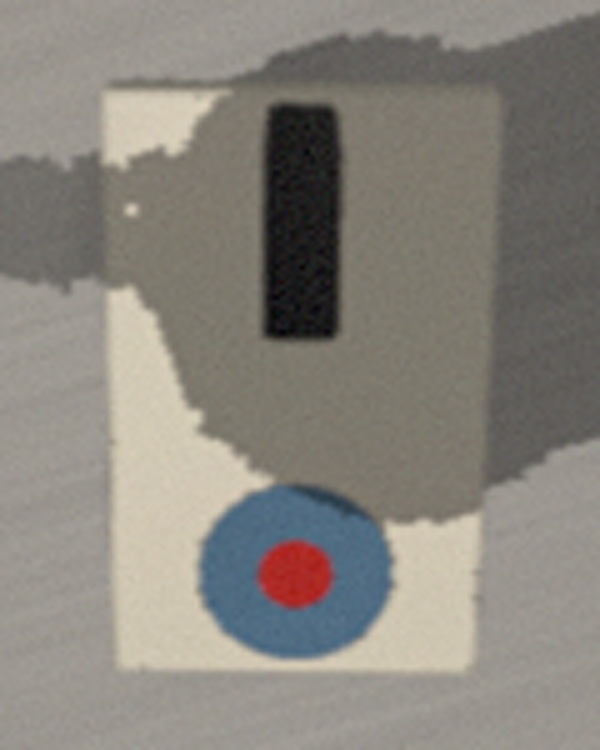

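View pics/scene1.png

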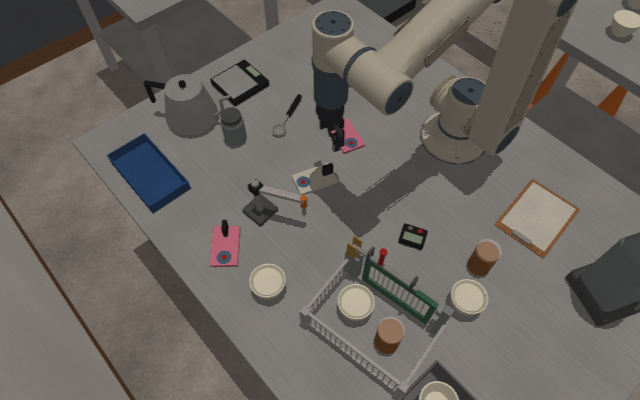

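View pics/side1.png

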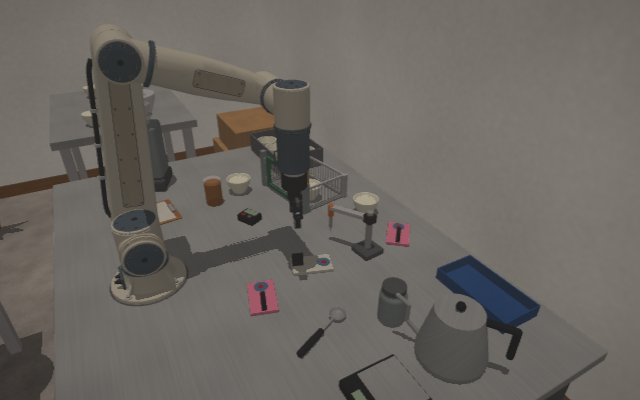

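Run:
```python
from h import *
d=load('wrist')
C=lambda x,y,ox=260,oy=150,k=5:(ox+(x+.5)/k-.5, oy+(y+.5)/k-.5)
co=[w(d,*C(*q),.012)[:2] for q in((105,90),(500,90),(472,668),(118,668))]
print(np.round(co,4)); ctr=np.mean(co,0)
ax=(co[2]+co[3]-co[0]-co[1])/2; print('ctr',ctr,'len',np.linalg.norm(ax),'ang',np.degrees(np.arctan2(ax[1],ax[0])))
sp=w(d,*C(295,574),.012)[:2]; ax/=np.linalg.norm(ax); print('spot',sp,'ctr->spot',(sp-ctr)@ax)
ft=[w(d,*C(*q),.054)[:2] for q in((268,105),(338,105))]; fb=[w(d,*C(*q),.054)[:2] for q in((265,338),(340,338))]
print('fin top edge',np.mean(ft,0),'near edge',np.mean(fb,0),'mid',np.mean(ft+fb,0),'pred fin',ctr-.045*ax, 'from spot',sp-.085*ax)
M=d['M'];print('cam',M[:3,3])
print(R.from_quat(robot.observe()['ee_rot']).as_matrix().round(4))
```

```text
[[ 0.4008 -0.1987]
 [ 0.4245 -0.1249]
 [ 0.5459 -0.1656]
 [ 0.5221 -0.2395]]
ctr [ 0.47334162 -0.18217151] len 0.1280128954264354 ang -18.53204683356635
spot [ 0.51231283 -0.19551024] ctr->spot 0.04118991247105518
fin top edge [ 0.40794236 -0.16038307] near edge [ 0.44766908 -0.1732239 ] mid [ 0.42780572 -0.16680348] pred fin [ 0.43067505 -0.16786894] from spot [ 0.43172042 -0.16849426]
cam [ 0.36105686 -0.14640074  0.31372067]
[[ 3.077e-01  9.515e-01  1.200e-03]
 [ 9.515e-01 -3.077e-01 -2.000e-04]
 [ 2.000e-04  1.200e-03 -1.000e+00]]
```

Wrist picture 1: the plate is squarely below, with the fin at about (320,194) and the red spot at (319,264). That puts the fin at world (0.430, -0.1675) with a plate angle of -18.5°. I'll trim, descend and pinch.

Emit:
carry_out:
  targets:
    - [[0.0014,0.0017,0.025,0.01,0.0854],[0,0,0.03,0,0.0854],[0,0,0.03,0,0.0854],[0,0,0.03,0,0.0854],[0,0,0.025,0,0.0854],[0,0,0.012,0,0.0854],[0,0,0,0,0.06],[0,0,0,0,0.04],[0,0,0,0,0.02],[0,0,0,0,0.01],[0,0,0,0,0.01],[0,0,0,0,0.01]]
  grip_force: 30

```text
time: 3.05
tcp_pos: [0.4307, -0.167, 0.0373]
ee_rot: [0.812, 0.584, 0.001, 0.001]
wrist_force: [-2.3, -2.8, 4.6]
gripper_width: 0.0134
```

Emit:
carry_out:
  targets:
    - [[0,0,0,0,0.01],[0,0,0,0,0.01],[0,0,0,0,0.01],[0,0,0,0,0.01]]
  grip_force: 30

```text
time: 3.38
tcp_pos: [0.4307, -0.167, 0.0373]
ee_rot: [0.812, 0.584, 0.001, 0.001]
wrist_force: [-0.9, 1.1, 5.6]
gripper_width: 0.0139
```

Run:
```python
from h import *
s=robot.observe(); print(s['time'],s['tcp_pos'],s['wrist_force'],s['gripper_width'])
print(R.from_quat(s['ee_rot']).as_matrix().round(4))
for n in ['wrist','scene']:
    c=cam(n); cv2.imwrite(f'pics/{n}2.png',c['pixels'])
p=c['pixels'];cv2.imwrite('pics/c5.png',cv2.resize(p[130:230,250:370],None,fx=6,fy=6,interpolation=cv2.INTER_CUBIC))
```

```text
3.3833 [ 0.43074214 -0.16703102  0.03729372] [-0.9002256   1.13628065  5.55095331] 0.013886639240728705
[[ 3.179e-01  9.481e-01  1.800e-03]
 [ 9.481e-01 -3.179e-01 -5.000e-04]
 [ 1.000e-04  1.900e-03 -1.000e+00]]
```

View pics/wrist2.png

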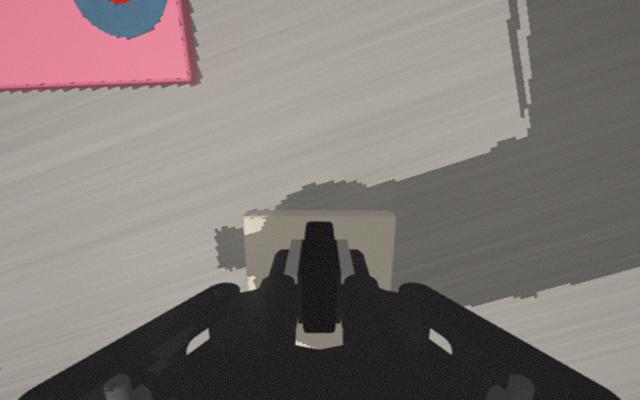

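View pics/c5.png

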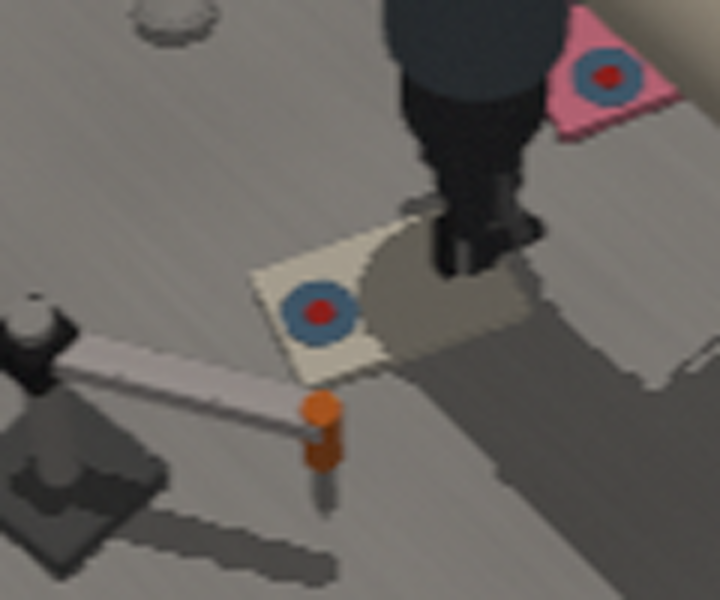

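The fin is pinched between the pads (opening 13.9 mm). I'll slide most of the way, then measure spot against tip.

Emit:
carry_out:
  targets:
    - [[0.006,0.002,0,0,0.01],[0.011,0.0042,0,0,0.01],[0.011,0.0042,0,0,0.01],[0.011,0.0042,0,0,0.01],[0.011,0.0042,0,0,0.01],[0.011,0.0042,0,0,0.01],[0.011,0.0042,0,0,0.01],[0.011,0.0042,0,0,0.01],[0.011,0.0042,0,0,0.01],[0.011,0.0042,0,0,0.01],[0.011,0.0042,0,0,0.01],[0.006,0.002,0,0,0.01]]

```text
time: 4.48
tcp_pos: [0.5132, -0.066, 0.0373]
ee_rot: [0.812, 0.584, -0.0, 0.001]
wrist_force: [-3.0, -4.6, 8.1]
gripper_width: 0.0136
```

Run:
```python
from h import *
s=robot.observe(); print(s['time'],s['tcp_pos'],s['wrist_force'],s['gripper_width'])
for n in ['wrist','scene','side']:
    c=cam(n); cv2.imwrite(f'pics/{n}3.png',c['pixels'])
    p=c['pixels']
    if n=='scene':cv2.imwrite('pics/c6.png',cv2.resize(p[160:240,260:360],None,fx=7,fy=7,interpolation=cv2.INTER_CUBIC))
    if n=='side':cv2.imwrite('pics/c7.png',cv2.resize(p[190:270,270:390],None,fx=6,fy=6,interpolation=cv2.INTER_CUBIC))
```

```text
4.4833 [ 0.51324612 -0.06601644  0.03730415] [-3.04869549 -4.62554374  8.11812134] 0.013649065659357062
```

View pics/c6.png

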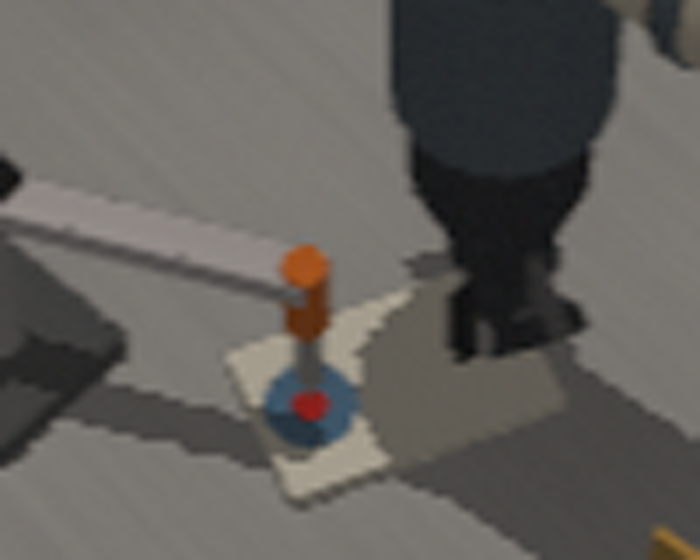

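View pics/c7.png

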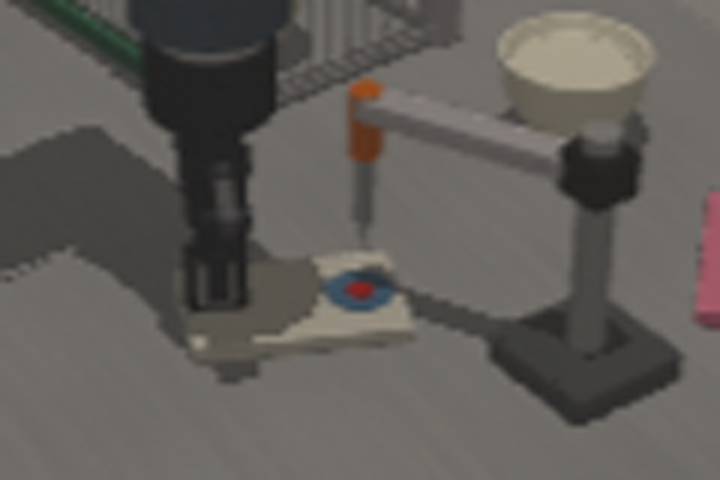

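Run:
```python
from h import *
from scipy.optimize import least_squares
d=load('scene'); s=load('side')
A=lambda x,y:np.array((260+(x+.5)/7-.5,160+(y+.5)/7-.5)); B=lambda x,y:np.array((270+(x+.5)/6-.5,190+(y+.5)/6-.5))
obs=[(d,A(305,264),.145),(d,A(311,392),.035),(s,B(366,87),.145),(s,B(363,241),.035)]
f=lambda q:np.hstack([proj(D,[q[0],q[1],z])-p for D,p,z in obs])
r=least_squares(f,[.6,-.088]);print('needle',r.x,'res',r.fun.round(2))
for sub in (obs[:2],obs[2:]):
    g=lambda q:np.hstack([proj(D,[q[0],q[1],z])-p for D,p,z in sub]); r=least_squares(g,[.6,-.088]);print(r.x,r.fun.round(2))
    D=sub[0][0]; 
print('spot',w(d,*A(310.5,406),.012),w(s,*B(359,290),.012))
```

```text
needle [ 0.60002021 -0.08637548] res [-0.79 -0.2  -0.64  0.95 -0.91 -0.18 -0.93  0.92]
[ 0.59765064 -0.08592555] [-0.05 -0.57  0.05  0.6 ]
[ 0.60403948 -0.08578706] [ 0.03 -0.56 -0.03  0.52]
spot [ 0.59295194 -0.09281024  0.012     ] [ 0.59536211 -0.09700859  0.012     ]
```

View pics/wrist3.png

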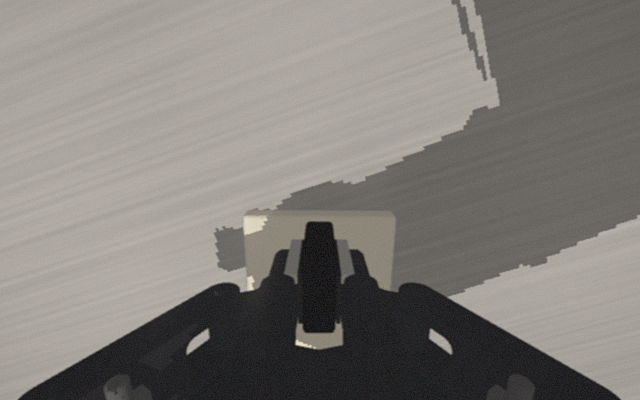

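Scene and side agree that about (6.5, 9) mm is left, within 2 mm of each other. I'll make that move and measure again with larger crops.

Emit:
carry_out:
  targets:
    - [[0.0035,0.0011,0,0,0.01],[0.0035,0.0011,0,0,0.01],[0.0034,0.0012,0,0,0.01],[0,0,0,0,0.01],[0,0,0,0,0.01]]

```text
time: 5.05
tcp_pos: [0.5194, -0.0576, 0.0373]
ee_rot: [0.812, 0.584, 0.0, 0.001]
wrist_force: [-1.9, -1.7, 7.1]
gripper_width: 0.0134
```

Run:
```python
from h import *
s=robot.observe(); print(s['time'],s['tcp_pos'],s['wrist_force'],s['gripper_width'])
sp=s['tcp_pos'][:2]+[.0816,-.0285]
for n,k in [('scene',(285,185,60,50)),('side',(310,195,60,50))]:
    c=cam(n); p=c['pixels']; u,v,a,b=k
    cv2.imwrite(f'pics/{n}4.png',cv2.resize(p[v:v+b,u:u+a],None,fx=12,fy=12,interpolation=cv2.INTER_CUBIC))
    hsv=cv2.cvtColor(p,cv2.COLOR_BGR2HSV)[v:v+b,u:u+a]
    m=((hsv[...,0]<4)|(hsv[...,0]>174))&(hsv[...,1]>150)
    ys,xs=np.nonzero(m); print(n,'red',xs.mean()+u,ys.mean()+v,len(xs),'extent',xs.min()+u,xs.max()+u,ys.min()+v,ys.max()+v)
    bl=(abs(hsv[...,0].astype(int)-105)<12)&(hsv[...,1]>80)
    ys,xs=np.nonzero(bl); print(' blue ext',xs.min()+u,xs.max()+u,ys.min()+v,ys.max()+v)
    print(' tip-over-spot px offset for alignment', proj(c,[*sp,.035])-proj(c,[*sp,.012]), 'px per m x,y', (proj(c,[sp[0]+.01,sp[1],.012])-proj(c,[*sp,.012]))/10,(proj(c,[sp[0],sp[1]+.01,.012])-proj(c,[*sp,.012]))/10)
```

```text
5.05 [ 0.51938118 -0.05760576  0.03730084] [-1.92401113 -1.68820233  7.07152275] 0.013360725572514002
scene red 304.2 219.8 15 extent 302 306 218 222
 blue ext 299 310 215 225
 tip-over-spot px offset for alignment [-0.19753902 -3.75562239] px per m x,y [-0.24928101  0.19124768] [0.21532948 0.21419315]
side red 329.3333333333333 236.66666666666666 3 extent 329 330 236 237
 blue ext 325 334 234 239
 tip-over-spot px offset for alignment [ 0.10645904 -5.3415891 ] px per m x,y [ 0.24294884 -0.0781262 ] [-0.14080439 -0.14301156]
```

View pics/scene4.png

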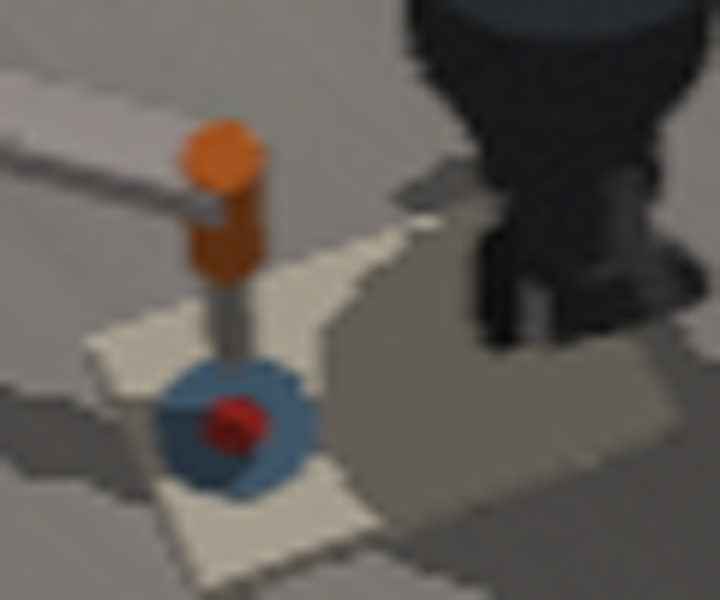

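View pics/side4.png

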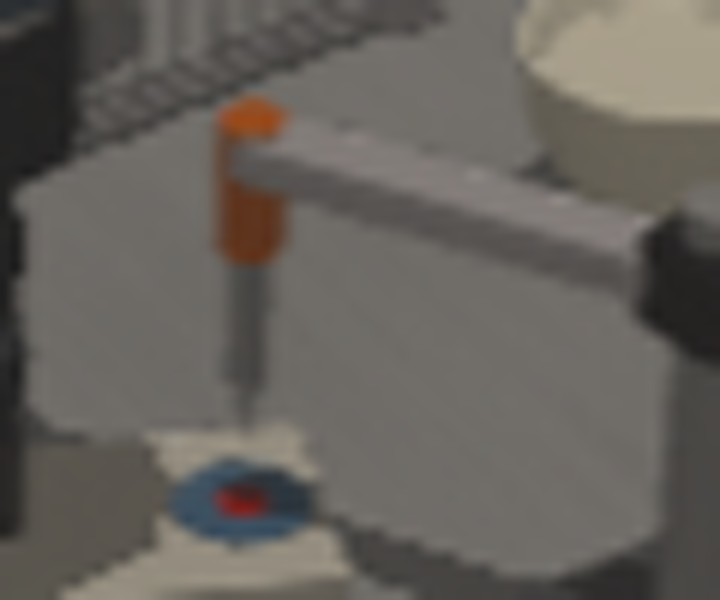

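Run:
```python
from h import *
for n,o,top,disc in [('scene',(285,185),(225,157),(238,428)),('side',(310,195),(253,119),(242,500))]:
    d=load(n); px=lambda q:np.array(o)+(np.array(q)+.5)/12-.5
    t=w(d,*px(top),.145)
    for z in(.145,.100,.055,.035): print(n,z,((proj(d,[t[0],t[1],z])-o+.5)*12-.5).round(1))
    print(' needle by top',t,'spot',w(d,*px(disc),.012), 'diff mm',1000*(t-w(d,*px(disc),.012))[:2])
    # depth check of the holder top
    u,v=px(top); print(' depth top',w(d,round(u),round(v)),' depth spot',w(d,*np.round(px(disc)).astype(int)))
```

```text
scene 0.145 [225. 157.]
scene 0.1 [229.8 256. ]
scene 0.055 [234.4 349.9]
scene 0.035 [236.4 390. ]
 needle by top [ 0.59921221 -0.08325859  0.145     ] spot [ 0.59798451 -0.08491219  0.012     ] diff mm [1.22769852 1.6535973 ]
 depth top [ 0.60095601 -0.08246024  0.14582018]  depth spot [ 0.59915879 -0.08521369  0.01427892]
side 0.145 [253. 119.]
side 0.1 [250.2 253.6]
side 0.055 [247.4 384. ]
side 0.035 [246.2 440.6]
 needle by top [ 0.60099111 -0.09108136  0.145     ] spot [ 0.60147458 -0.08855202  0.012     ] diff mm [-0.48347289 -2.52933796]
 depth top [ 0.60491399 -0.08694592  0.1434919 ]  depth spot [ 0.60377212 -0.08669941  0.01096547]
```

Run:
```python
from h import *
d=load('scene');p=d['pixels'][208:230,294:316];a=cv2.resize(p,None,fx=18,fy=18,interpolation=cv2.INTER_NEAREST)
d=load('side');p=d['pixels'][220:242,319:341];b=cv2.resize(p,None,fx=18,fy=18,interpolation=cv2.INTER_NEAREST)
cv2.imwrite('pics/c8.png',np.clip(np.hstack([a,b])*1.5,0,255).astype('uint8'))
```

```text
(no output)
```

View pics/c8.png

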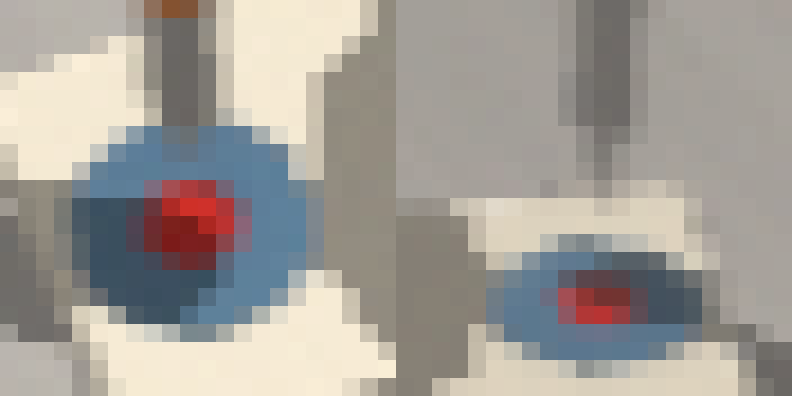

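Nearest-pixel crop: in scene the disc centre is (304.2,220.2), so an aligned tip would show at (304.0,216.4), and I see it at about (304.0,216.9). In side the expected tip is (330.0,231.1) and the seen one about (330.0,231). That is aligned to about 1–2 mm, so I'll release and rise straight up.

Emit:
carry_out:
  targets:
    - [[0,0,0,0,0.02],[0,0,0,0,0.03],[0,0,0,0,0.045],[0,0,0,0,0.05],[0,0,0,0,0.05],[0,0,-0.01,0,0.05],[0,0,-0.025,0,0.05],[0,0,-0.035,0,0.05],[0,0,-0.035,0,0.05],[0,0,-0.035,0,0.05],[0,0,-0.035,0,0.05],[0,0,-0.03,0,0.05]]

```text
time: 6.15
tcp_pos: [0.519, -0.0573, 0.2449]
ee_rot: [0.812, 0.584, 0.001, 0.001]
wrist_force: [0.9, 0.2, -0.2]
gripper_width: 0.0499
```

Run:
```python
from h import *
s=robot.observe(); print(s['time'],s['tcp_pos'],s['wrist_force'],s['gripper_width'],s['qpos'].round(3))
for n,k in [('scene',(294,208,22,22)),('side',(319,220,22,22))]:
    c=cam(n); p=c['pixels']; u,v,a,b=k
    q=cv2.resize(p[v:v+b,u:u+a],None,fx=18,fy=18,interpolation=cv2.INTER_NEAREST); o=q if n=='scene' else np.hstack([o,q])
    if n=='scene': cv2.imwrite('pics/scene5.png',p)
cv2.imwrite('pics/c9.png',np.clip(o*1.5,0,255).astype('uint8'))
c=cam('wrist'); cv2.imwrite('pics/wrist5.png',c['pixels'])
```

```text
6.15 [ 0.51897811 -0.0572784   0.24494733] [ 0.94311328  0.20708294 -0.19375012] 0.04987981279918178 [ 1.910e-01  1.990e-01  2.700e-02  1.000e-03 -1.396e+00 -2.086e+00]
```

View pics/c9.png

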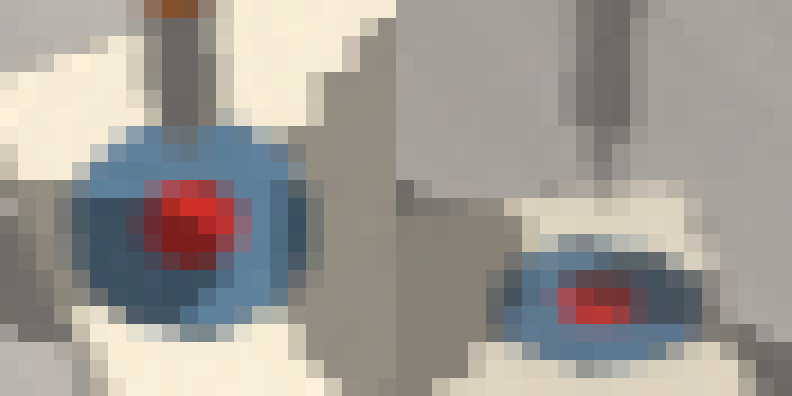

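View pics/wrist5.png

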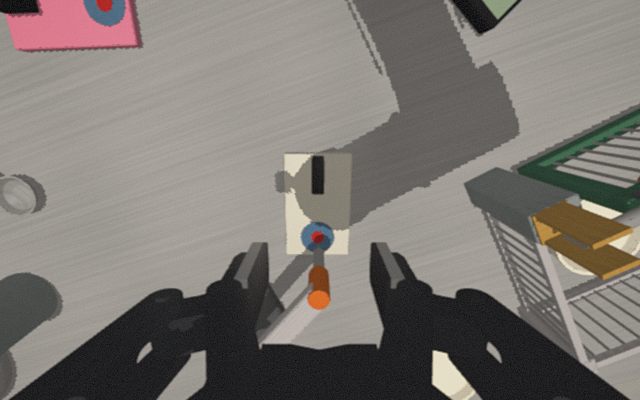

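View pics/scene5.png

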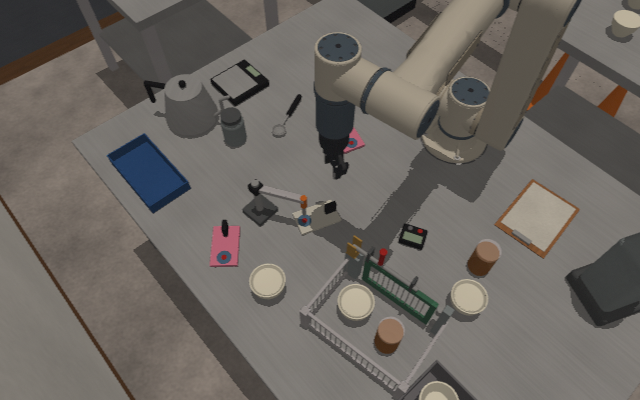

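Released; the plate did not move (same pixels). The wrist view gives a third check, with the spot at (317,238) and the needle just below it in the picture.

Run:
```python
from h import *
d=load('wrist'); p=d['pixels'][215:315,280:360]
cv2.imwrite('pics/c10.png',cv2.resize(p,None,fx=6,fy=6,interpolation=cv2.INTER_NEAREST))
s=w(d,317,238,.012); print(s)
for z in (.012,.035,.055,.1,.145): print(z,((proj(d,[s[0],s[1],z])-[280,215]+.5)*6-.5).round(1))
print('px/mm',proj(d,s+[.01,0,0])-proj(d,s),proj(d,s+[0,.01,0])-proj(d,s))
```

```text
[ 0.60267326 -0.08592941  0.012     ]
0.012 [224.5 140.5]
0.035 [224.2 187.5]
0.055 [224.  233.2]
0.1 [223.3 356.9]
0.145 [222.5 521.2]
px/mm [2.52753426 6.90622683] [ 7.55459469 -2.35253509]
```

View pics/c10.png

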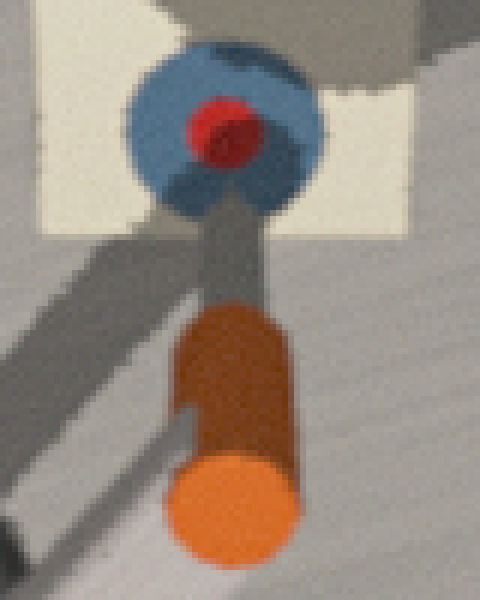

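The wrist check agrees to about 2 mm, so the plate stays. Next I'll go up and over to the knob, turning so the jaws open along pen x. Tool x goes to about 190°, which keeps joint 6 in range.

Emit:
carry_out:
  targets:
    - [[0.0,0.0,-0.03,0,0.06],[0.03,-0.002,-0.02,0,0.06],[0.034,-0.002,-0.015,0,0.07],[0.034,-0.002,0,0,0.07],[0.034,-0.002,0,0,0.07],[0.034,-0.002,0,0,0.07],[0.034,-0.002,0,0,0.07],[0.034,-0.002,0,0,0.07],[0.034,-0.0027,0,0,0.07],[0.005,0,0,-0.05,0.07],[0,0,0,-0.12,0.07],[0,0,0,-0.12,0.07]]

```text
time: 7.3
tcp_pos: [0.5898, 0.208, 0.3046]
ee_rot: [0.717, 0.697, -0.002, -0.0]
wrist_force: [-0.0, -0.6, 0.2]
gripper_width: 0.0699
```

Emit:
carry_out:
  targets:
    - [[0,0,0,-0.12,0.07],[0,0,0,-0.12,0.07],[0,0,0,-0.12,0.07],[0,0,0,-0.12,0.07],[0,0,0,-0.12,0.07],[0,0,0,-0.12,0.07],[0,0,0,-0.12,0.07],[0,0,0,-0.12,0.07],[0,0,0,-0.12,0.07],[0,0,0,-0.12,0.07],[0,0,0,-0.12,0.07],[0,0,0,-0.12,0.07]]

```text
time: 8.3
tcp_pos: [0.5897, 0.2069, 0.3052]
ee_rot: [0.079, 0.997, -0.001, -0.001]
wrist_force: [0.8, -0.1, 0.4]
gripper_width: 0.0699
```

Emit:
carry_out:
  targets:
    - [[0,0,0,-0.12,0.07],[0,0,0,-0.12,0.07],[0,0,0,-0.1,0.07],[0,0,0,0,0.07],[0,0,0,0,0.07]]

```text
time: 8.72
tcp_pos: [0.5899, 0.2069, 0.3056]
ee_rot: [-0.086, 0.996, -0.0, -0.001]
wrist_force: [0.1, -0.1, 0.0]
gripper_width: 0.07
```

Run:
```python
from h import *
s=robot.observe(); print(s['time'],s['tcp_pos'],s['qpos'].round(3)); print(R.from_quat(s['ee_rot']).as_matrix().round(4))
for n in ['wrist','scene','side']:
    c=cam(n); cv2.imwrite(f'pics/{n}6.png',c['pixels'])
```

```text
8.7167 [0.5898674  0.20689445 0.30556005] [ 0.587  0.407  0.468 -0.    -1.633 -0.415]
[[-9.853e-01 -1.711e-01 -1.400e-03]
 [-1.711e-01  9.853e-01 -7.000e-04]
 [ 1.500e-03 -4.000e-04 -1.000e+00]]
```

View pics/wrist6.png

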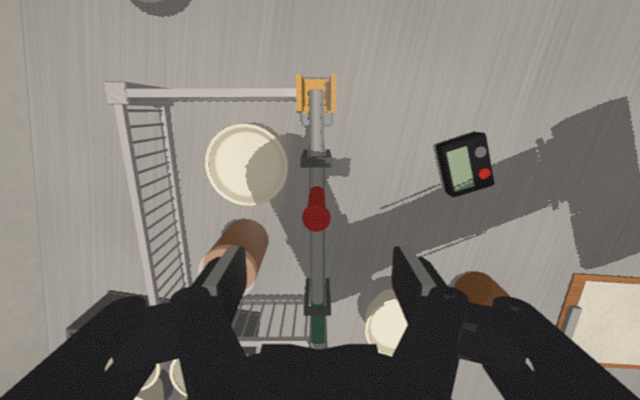

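View pics/scene6.png

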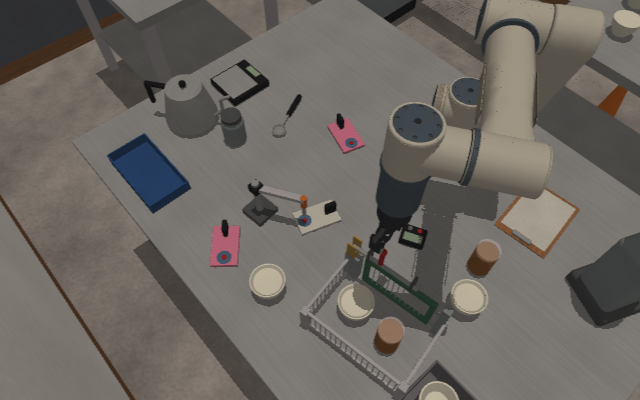

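Wrist picture: the knob cap is at (316,218), the staples at (316,157) and (317,290), and the brass keeper at (316,95). The rod stands upright in the picture, so the jaws are square to it.

Run:
```python
from h import *
d=load('wrist'); p=d['pixels']
cv2.imwrite('pics/c11.png',cv2.resize(p[70:330,265:370],None,fx=2.2,fy=2.2,interpolation=cv2.INTER_CUBIC)); cv2.imwrite('pics/c11.png',cv2.resize(p[140:320,255:375],None,fx=3.3,fy=3.3,interpolation=cv2.INTER_CUBIC))
k=w(d,316,218,.234); print('knob',k,'depth',w(d,316,218))
a,b=w(d,316,154,.202),w(d,317,284,.202); print(a,b,'dir',np.degrees(np.arctan2(*(b-a)[[1,0]])))
s=robot.observe(); Rm=R.from_quat(s['ee_rot']).as_matrix(); print('in tool',Rm.T@(k-s['tcp_pos']), 'tool y ang',np.degrees(np.arctan2(Rm[1,1],Rm[0,1])))
K=load('scene');
```

```text
knob [0.59214485 0.20591893 0.234     ] depth [0.59211353 0.20612985 0.23339026]
[0.59886505 0.16802665 0.202     ] [0.57993256 0.27393006 0.202     ] dir 100.13576682811642
in tool [-0.00193647 -0.00137362  0.07198388] tool y ang 99.89798832514929
```

View pics/c11.png

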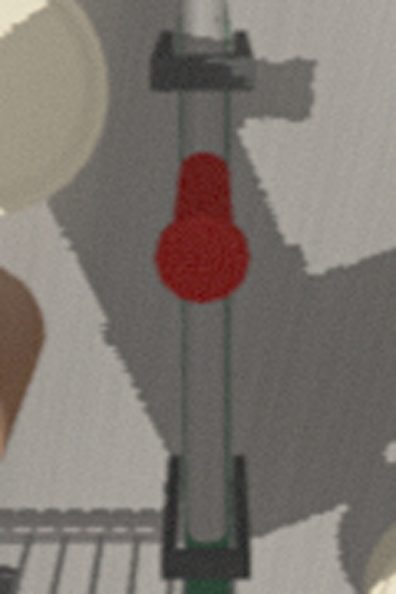

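Emit:
carry_out:
  targets:
    - [[-0.0019,-0.0014,0.02,0,0.07],[0,0,0.025,0,0.07],[0,0,0.025,0,0.07],[0,0,0.02,0,0.07],[0,0,0.0075,0,0.07],[0,0,0,0,0.05],[0,0,0,0,0.03],[0,0,0,0,0.02],[0,0,0,0,0.01],[0,0,0,0,0.01],[0,0,0,0,0.01],[0,0,0,0,0.01]]
  grip_force: 60

```text
time: 9.87
tcp_pos: [0.5925, 0.2061, 0.2106]
ee_rot: [-0.088, 0.996, 0.0, 0.001]
wrist_force: [-3.0, -0.0, 6.5]
gripper_width: 0.0159
```

Run:
```python
from h import *
s=robot.observe(); print(s['time'],s['tcp_pos'],s['wrist_force'],s['gripper_width'])
for n in ['wrist','side']:
    c=cam(n); cv2.imwrite(f'pics/{n}7.png',c['pixels'])
```

```text
9.8667 [0.59246609 0.20609913 0.21060352] [-3.01973145 -0.01589941  6.45089597] 0.015898400454900277
```

View pics/wrist7.png

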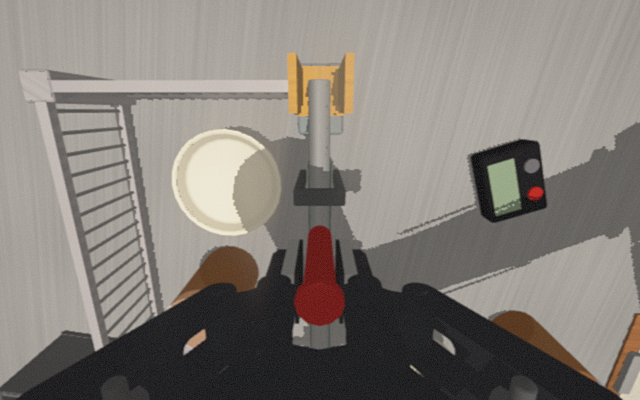

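Emit:
carry_out:
  targets:
    - [[0,0,0,0,0.01],[0,0,0,0,0.01],[0,0,-0.005,0,0.01],[0,0,-0.005,0,0.01],[0,0,-0.005,0,0.01],[0,0,-0.004,0,0.01],[0,0,0,0,0.01],[0,0,0,0,0.01]]
  grip_force: 60

```text
time: 10.63
tcp_pos: [0.5922, 0.206, 0.2279]
ee_rot: [-0.087, 0.996, 0.0, -0.0]
wrist_force: [-1.0, 1.2, -2.8]
gripper_width: 0.0156
```

Run:
```python
from h import *
s=robot.observe(); print(s['time'],s['tcp_pos'],s['wrist_force'],s['gripper_width'])
c=cam('wrist'); cv2.imwrite('pics/wrist8.png',c['pixels'])
a=cv2.imread('pics/wrist7.png')
cv2.imwrite('pics/c12.png',cv2.resize(np.hstack([a[40:360,220:420],c['pixels'][40:360,220:420]]),None,fx=1.8,fy=1.8))
```

```text
10.6333 [0.5921785  0.20603705 0.2278523 ] [-1.02859994  1.15642175 -2.7924557 ] 0.015566585075424718
```

View pics/c12.png

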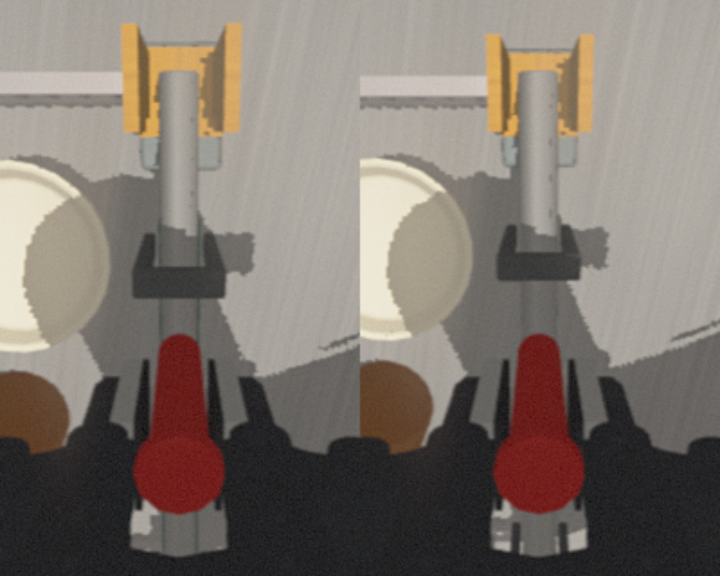

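The knob stays fixed in the hand while keeper and staple recede, so the bolt is lifted about 17 mm. Now I'll draw it back towards the hinge (tool +y).

Emit:
carry_out:
  targets:
    - [[0,0.004,0,0,0.01],[0,0.004,0,0,0.01],[0,0.004,0,0,0.01],[0,0.004,0,0,0.01],[0,0.004,0,0,0.01],[0,0.004,0,0,0.01],[0,0.004,0,0,0.01],[0,0.004,0,0,0.01],[0,0,0,0,0.01],[0,0,0,0,0.01]]

```text
time: 11.52
tcp_pos: [0.5867, 0.2367, 0.2278]
ee_rot: [-0.087, 0.996, -0.001, -0.0]
wrist_force: [-1.4, -4.4, -1.7]
gripper_width: 0.0162
```

Run:
```python
from h import *
s=robot.observe(); print(s['time'],s['tcp_pos'],s['wrist_force'],s['gripper_width'])
c=cam('wrist'); cv2.imwrite('pics/wrist9.png',c['pixels'])
a=cv2.imread('pics/wrist8.png')
cv2.imwrite('pics/c13.png',cv2.resize(np.hstack([a[40:360,220:420],c['pixels'][40:360,220:420]]),None,fx=1.8,fy=1.8))
# hinge estimate
k0=np.array([.5922,.2060]); 
for ang in (100.0,):
    y=np.array([np.cos(np.radians(ang)),np.sin(np.radians(ang))]); h=k0+.183*y; print('hinge',h,'r now',np.linalg.norm(s['tcp_pos'][:2]-h))
d=load('scene')
```

```text
11.5167 [0.5866668  0.23672976 0.22776504] [-1.43244    -4.41091089 -1.73779747] 0.016183711245773374
hinge [0.56042238 0.38621982] r now 0.15177630514185284
```

View pics/c13.png

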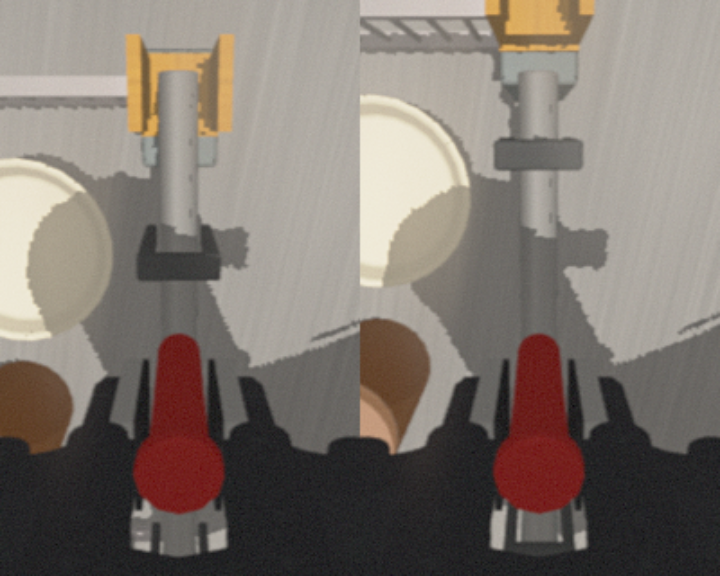

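The bolt is drawn about 31 mm and its nose is clear of the keeper. Now I'll swing the gate along its arc: radius 152 mm about the hinge at about (0.560, 0.386), in 10 × 0.034 rad.

Emit:
carry_out:
  targets:
    - [[0.0052,0.0001,0,0.034,0.01],[0.0052,0.0001,0,0.034,0.01],[0.0052,0.0001,0,0.034,0.01],[0.0052,0.0001,0,0.034,0.01],[0.0052,0.0001,0,0.034,0.01],[0.0052,0.0001,0,0.034,0.01],[0,0,0,0,0.01]]

```text
time: 12.15
tcp_pos: [0.556, 0.2345, 0.2286]
ee_rot: [0.016, 1.0, -0.0, 0.001]
wrist_force: [2.5, -5.2, -2.7]
gripper_width: 0.0159
```

Run:
```python
from h import *
s=robot.observe(); print(s['time'],s['tcp_pos'],s['wrist_force'],s['gripper_width'],s['ft_torque'])
H=np.array([.5604,.3862]); v=s['tcp_pos'][:2]-H; print('r',np.linalg.norm(v),'theta',np.radians(-80)-np.arctan2(v[1],v[0]))
Rm=R.from_quat(s['ee_rot']).as_matrix(); print('tool yaw',99.9-np.degrees(np.arctan2(Rm[1,1],Rm[0,1])), 'F tool',Rm.T@s['wrist_force'])
c=cam('wrist'); cv2.imwrite('pics/wrist10.png',c['pixels'])
c=cam('scene'); cv2.imwrite('pics/c14.png',cv2.resize(c['pixels'][180:340,260:480],None,fx=3.3,fy=3.3,interpolation=cv2.INTER_CUBIC))
```

```text
12.15 [0.55602792 0.23447817 0.22864755] [ 2.51600848 -5.20788581 -2.70642607] 0.015884530333783557 [-1.86823369 -0.8531194   0.0168538 ]
r 0.15178481126758708 theta 0.2033413666240349
tool yaw 11.686607903178455 F tool [-2.67072953 -5.12453932  2.71724418]
```

View pics/wrist10.png

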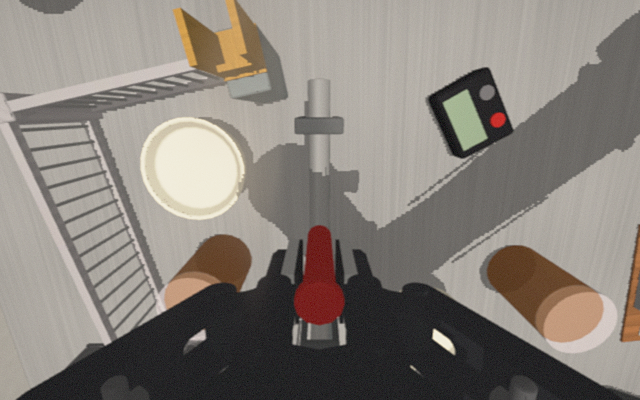

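View pics/c14.png

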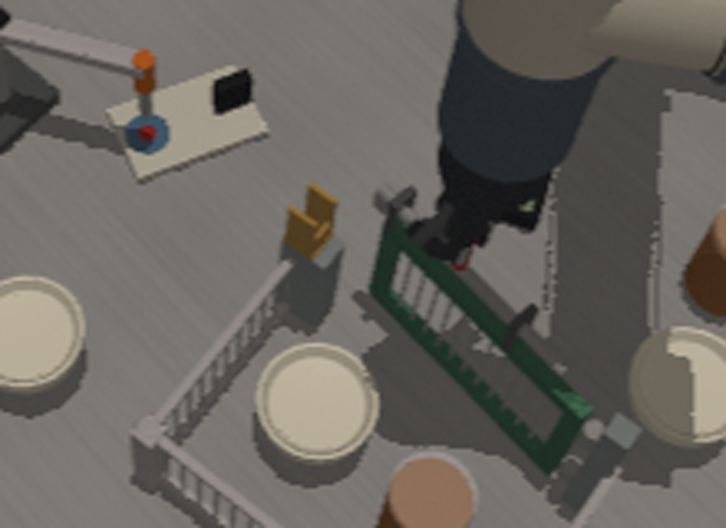

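The gate follows (0.20 rad). I'll finish the arc to 0.34 and hold.

Emit:
carry_out:
  targets:
    - [[0.0052,0.0001,0,0.034,0.01],[0.0052,0.0001,0,0.034,0.01],[0.0052,0.0001,0,0.034,0.01],[0.0052,0.0001,0,0.034,0.01],[0,0,0,0,0.01],[0,0,0,0,0.01],[0,0,0,0,0.01],[0,0,0,0,0.01]]

```text
time: 12.92
tcp_pos: [0.5359, 0.2364, 0.2284]
ee_rot: [0.083, 0.997, -0.001, 0.001]
wrist_force: [2.6, -6.2, -2.4]
gripper_width: 0.016
```

Run:
```python
from h import *
s=robot.observe(); print(s['time'],s['tcp_pos'],s['wrist_force'],s['gripper_width'],s['joint_vel'].round(4))
H=np.array([.5604,.3862]); v=s['tcp_pos'][:2]-H; print('r',np.linalg.norm(v),'theta',np.radians(-80)-np.arctan2(v[1],v[0]))
c=cam('wrist'); cv2.imwrite('pics/wrist11.png',c['pixels'])
c=cam('scene'); cv2.imwrite('pics/c15.png',cv2.resize(c['pixels'][180:340,260:480],None,fx=3.3,fy=3.3,interpolation=cv2.INTER_CUBIC));cv2.imwrite('pics/scene11.png',c['pixels'])
c=cam('side'); cv2.imwrite('pics/side11.png',c['pixels'])
```

```text
12.9167 [0.53587122 0.23637641 0.22842506] [ 2.58835819 -6.21577823 -2.43903981] 0.016044314500946472 [-0.0017  0.0026  0.001  -0.0005  0.0004  0.0005]
r 0.15181821172212534 theta 0.33681104049359134
```

View pics/wrist11.png

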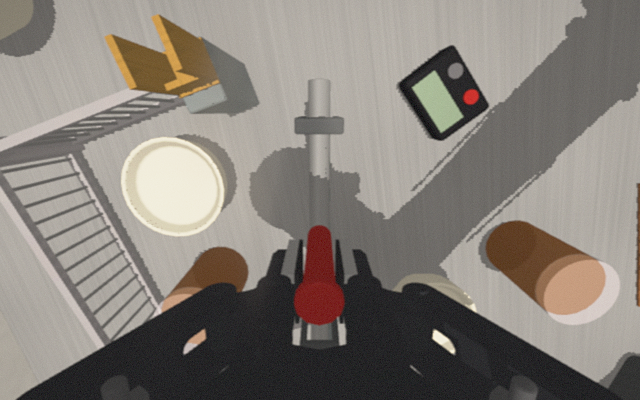

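View pics/c15.png

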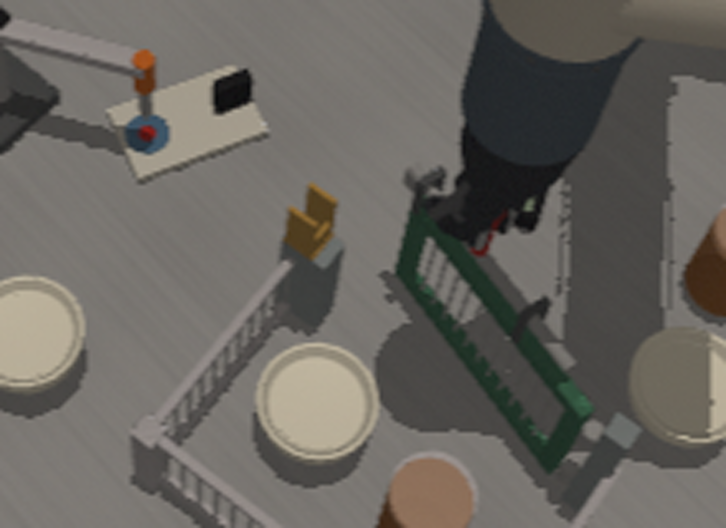

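View pics/side11.png

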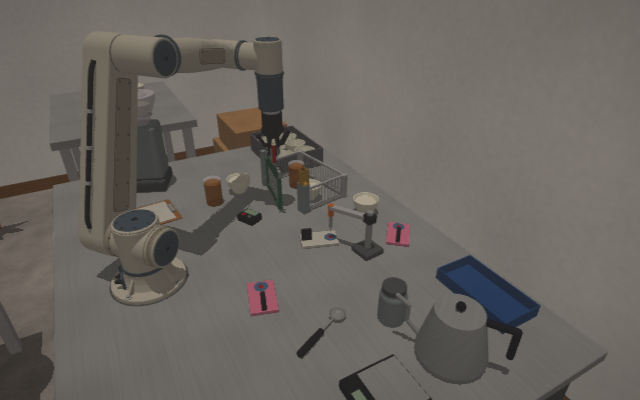

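The gate is ajar, the knob is still in the jaws, and the plate and the other things have not moved. One measurement of the stile gap, then I'll hand in.

Run:
```python
from h import *
d=load('scene'); a=w(d,260+420/3.3-.35,180+212/3.3-.35,.150); print('stile',a,'gap',np.linalg.norm(a[:2]-[.6058,.1761]))
s1=robot.observe(); print(s1['time'],s1['tcp_pos'],s1['wrist_force'],s1['gripper_width'])
print(robot.job_done())
```

```text
stile [0.53026533 0.17645318 0.15      ] gap 0.0755354976068571
13.0667 [0.53587986 0.23638632 0.22838565] [ 2.75538678 -5.78362825 -2.16173751] 0.015992888598760174
the job is handed in; nothing more can be done
None
```

I did both parts in the order you asked and handed the job in at about 13 s.

- **Plate:** I pinched the white plate by its fin, slid it flat along the table until the red spot lay under the needle tip, and released it. The scene and side pictures put the spot under the tip to within about 1–2 mm. The wrist view put it about 1.5–2 mm off sideways. A cruder check from the holder top alone showed 2–2.5 mm, in opposite directions in the two cameras. The plate did not move on release and looked unmoved in the last picture. Nothing showed contact with the needle.
- **Gate:** I gripped the red knob, lifted the bolt about 17 mm, drew it back about 31 mm and swung the gate open 0.337 rad. The stile gap measured about 75 mm in the scene picture. The arm is still holding the knob (opening 16 mm, a steady 7 N or so on the wrist) and was at rest.
- **Other things:** The bowls, glasses, canister, timer, spoon and pink look-alikes showed no sign of being moved.

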